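Show the double lid of a pottery crock

TASK

Pull the chest's drawer out to its stop, take the crock's nested pair of lids out by the inner lid's knob, and lower the pair together onto the wide-mouthed crock, keeping hold of the knob until the inner lid sits fully home in the mouth. Then take the outer lid by its neck and lift it alone, straight up clear of the knob, leaving the inner lid undisturbed, and finish while still holding the outer lid level and still above the crock. The two lids must not come apart anywhere but on the crock; leave the drawer out, the crock standing where it is, and the narrow-necked jar, mug and bowl alone.

Things in the scene. Friction and masses are not known exactly. Their poses are not given: they have to be found in the camera images.
- drawer (a joint): how far the only drawer of the low wooden chest (fixed, 240 deep, 230 wide, 130 high, closed on top) is out: 0 shut, 0.17 m at its stop; friction about 2 N, stays where left. Front panel 12 thick, top edge 126 mm above the table. Inside: floor 22 mm above the table, 200 deep, 186 wide, side walls to 72 mm. Fully out, the knob stands about 85 mm clear of the chest.
- drawer_handle (a point): middle of the drawer's steel bar handle, moving with the drawer: a level bar about 10 mm thick, 100 long, along its own y, 100 mm above the table (30 below the chest's top), 35 mm in front of the drawer's face. The drawer pulls out along this point's own -x (level, roughly towards the robot), z up. The bar can be pinched from above, a finger either side.
- inner_lid: unglazed clay inner lid, loose, 0.25 kg; origin at the centre of its underside, z up. Plug 90 dia from 0 to 14 (bevelled below), flange 116 dia from 14 to 22, stem 20 dia to 58, knob head 24 dia from 58 to 88 mm above the origin. It starts standing on the drawer floor inside the chest, under the outer lid.
- outer_lid: glazed outer lid, loose, 0.3 kg: flat ring 134 dia, 8 thick, lying on the inner lid's flange (origin: centre of the ring's underside, then 22 mm above the inner lid's origin); 5 mm skirt below round the flange; round neck 56 outside, 44 inside, 8 to 34 mm above the origin. The knob stands 32 mm out of the neck: the knob carries both lids, the neck only the outer.
- crock: wide-mouthed glazed crock, loose, about 1.4 kg, 146 dia at the belly, 115 high; origin at the centre of its underside. Mouth 102 dia inside, rim 122 outside. With the inner lid fully home its flange rests on the rim and its plug is in the mouth: inner lid's origin 101 mm above the crock's.
- jar: bystander: narrow-necked glazed jar, 120 dia, 130 high, neck 52 dia; origin at the centre of its underside. It may stand in either of two places with the crock in the other
- mug: bystander: glazed mug 76 dia, 85 high; origin at the centre of its underside
- bowl: bystander: glazed bowl 110 dia, 45 high; origin at the centre of its underside

How it is judged:
On the way, in this order (a step that is already met when the one before it is completed fails the run):
1. the drawer is out at its stop (at least 160 of 170 mm) (value of joint drawer above 0.16 m), for 0.2 s.
2. both lids, still nested, sit home in the crock while the fingers still hold the inner lid's knob (z of inner_lid in the frame of crock between 0.097 and 0.1045 m and horizontal distance between inner_lid and crock below 0.01 m and angle between the z axis of inner_lid and the z axis of crock, either way round below 0.06 rad and z of outer_lid in the frame of inner_lid below 0.028 m and horizontal distance between outer_lid and inner_lid below 0.012 m and contact force between the fingers and inner_lid above 0.5 N), for 0.1 s.
At the end, for the whole second after the job is handed in: Inner lid home in the crock (height -4/+3.5 mm, 10 mm off centre, 0.06 rad), untouched; fingers hold outer lid still, level to 0.25 rad, 80 mm or more above its seat, within 50 mm of the crock's axis, touching nothing else; crock upright within 30 mm of its start; drawer out 145 mm or more (z of inner_lid in the frame of crock between 0.097 and 0.1045 m and horizontal distance between inner_lid and crock below 0.01 m and angle between the z axis of inner_lid and the z axis of crock, either way round below 0.06 rad and z of outer_lid in the frame of crock above 0.203 m and horizontal distance between outer_lid and crock below 0.05 m and angle between outer_lid's own z axis and vertical below 0.25 rad and contact force between the fingers and outer_lid above 1 N and contact force between each of outer_lid, the fingers and inner_lid below 0.1 N and contact force between outer_lid and crock below 0.1 N and linear speed of outer_lid below 0.03 m/s and linear speed of inner_lid below 0.02 m/s and angle between crock's own z axis and vertical below 0.1 rad and distance of crock from where it was at the start of the episode below 0.03 m and value of joint drawer above 0.145 m); the arm keeps its last pose, push and grip.
It fails at once if the lids come apart (outer lid over 13 mm off its seat on the inner lid, or 15 mm sideways) while the inner lid is not home in the crock ((z of outer_lid in the frame of inner_lid above 0.035 m or z of outer_lid in the frame of inner_lid below 0.01 m or (horizontal distance between outer_lid and inner_lid above 0.015 m and z of outer_lid in the frame of inner_lid below 0.035 m)) and (z of inner_lid in the frame of crock above 0.109 m or z of inner_lid in the frame of crock below 0.09 m or horizontal distance between inner_lid and crock above 0.015 m)).
It fails at once if the crock is moved over 30 mm or tipped (distance of crock from where it was at the start of the episode above 0.03 m or angle between crock's own z axis and vertical above 0.3 rad).
It fails at once if the jar is moved over 30 mm or tipped (distance of jar from where it was at the start of the episode above 0.03 m or angle between jar's own z axis and vertical above 0.3 rad).
It fails at once if the mug is moved over 30 mm or tipped (distance of mug from where it was at the start of the episode above 0.03 m or angle between mug's own z axis and vertical above 0.3 rad).
It fails at once if the bowl is moved over 30 mm or tipped (distance of bowl from where it was at the start of the episode above 0.03 m or angle between bowl's own z axis and vertical above 0.3 rad).
It also fails if it takes over 64 s, if anything falls off the work surface, if the arm or the gripper's body presses on something with over 40 N, if the wrist force passes 120 N, or if a joint passes its speed limit or range.

ROBOT

A 6-joint arm with a two-finger parallel gripper is mounted at the origin on the work surface. World frame = base frame: x ahead of the robot, y to its left, z up, the work surface at z = 0. Lengths are in m, angles in rad, forces in N, time in s.
With the tool pointing down it reaches from about 0.3 to 0.75 m from the base axis. Payload 8.5 kg.
Tool frame: the origin (TCP) lies on the mounting face of the last link; the fingertips stand ctrl.nose_length ahead of it and the grasp point (between the pads) lies 155 mm ahead of it (ctrl.nose_length is the distance from the TCP to the fingertips, in m); z points along the fingers, y is the line along which they close (so a half turn about z gives the same grasp; the last joint's range is limited). The gripper opens to 85 mm and grips with 20 to 120 N. Pads are 22 mm wide; open, the fingers measure 114 mm over their backs; the gripper's body (76 mm by 85 mm) begins 54 mm behind the grasp point. The pads swing forward as they close: fully open they stand 13 mm farther back than shut.
Start: joints at [-1.472, 0.381, 1.297, -0, 1.464, -0.215], TCP at [0.17, -0.523, 0.405] pointing down, gripper open.
Joint ranges: [-3.11, 3.11], [-0.89, 2.33], [0.22, 2.48], [-1.42, 4.56], [0.17, 2.85], [-2.88, 2.88]. Speed limits (rad/s): [2.39, 2.39, 3.14, 3.14, 3.14, 3.14].

INTERFACE

Orientations are given as a unit quaternion [w, x, y, z].
In Python, from bench import readout, eyes, ctrl gives the robot as it stands.
- The arm moves only by the tool servo_tool, never from a script. Its argument "increments" is a list of rows, each a list of 3 entries, a list of its own where there are three numbers: the finger opening in m, from 0 to 0.0854, then the shift along the tool's x, y, z in m, then the turn, a rotation vector about the tool's x, y, z in rad. In form: [[claw, [tx, ty, tz], [rx, ry, rz]], ...]. A call has 1 to 10 rows; each row is the pose to reach, as a shift and turn from the pose commanded when the call began, along the tool's axes at that moment; what a row does not reach only later rows make up. A row lasts 1/10 s, in which the tool goes at most 50 mm and 8.59 degrees, less where a joint would pass 70% of its speed; a pose out of reach is approached as far as the arm can. A call with a gripper value outside its range is refused whole. The fingers move at their own pace and stop on an object; the grip force is fixed at half the most. Time passes only in rows, so rows that repeat a pose let the fingers close. It gives the time, the measured TCP pose, the force and the opening at its end, in the units of the state.
- readout.observe(): the state, without advancing time (a new reading comes with each control period).
- eyes.grab_frame(name): name is "scene" or "top" or "wrist"; returns the picture (384x512x3 uint8, red, green, blue); there is no depth.
- eyes.camera_info(name): a dict with "fx", "fy", "cx", "cy" (pixels), "k1" (the pictures are not rectified: a ray, as slopes to the right and down, at radius r is drawn at 1 + k1 r^2 times it, then the intrinsics apply), "view" (4x4, takes a point from world to camera coordinates); the wrist camera has in their place "hand_eye" (4x4, takes a point from camera to tool coordinates, whose origin is the TCP and whose axes are the flange's). Camera axes: x right, y down, z forward; pixel columns grow to the right and rows downward; lengths in m; the calibration is good to about 2 mm. A picture is of the moment at which its call begins: read the wrist's pose just before it. camera_info takes no time and is no camera call.
- ctrl.finish_job(): hands the job in, once; it reports no verdict.
Trained networks look in the newest picture that a camera, given by its name, has taken for a name from the list of things; names that differ only in an ending like _2 or _b are one class to them, and where a whole thing is asked for, a point or a joint stands for the part that bears it (a point fixed in the world has none). Each returns a list of dicts, best first, with "score" (0 to 1); they miss things now and then, are a little off and sometimes report something else, mostly with a low value. They report only what shows in the picture. A call takes as long as a camera call.
- eyes.silhouettes(camera, query): "mask" (384x512 bool, what is visible of it).
- eyes.tip_of(camera, query): "point" ([x, y, z] in m, in world coordinates, good to about 4 mm: a listed point, or the origin of a listed thing).
The state is a dict: "t": time; "qpos": joint angles; "qvel": joint speeds; "tau": joint torques, N m; "tool_pos": TCP position; "ee_rot": TCP orientation; "wrist_force": force on the tool from outside, world axes, zero at the start; "wrist_torque": the same for the moment, N m; "opening": finger opening in m.
Only numpy, scipy, OpenCV 4.12 (cv2) and the standard library are available. Lean on these libraries where they do the work, as an engineer would, in place of code of your own. Each camera call takes 0.05 s, during which the arm holds its last target. There are 200 camera calls.

## Working session

There is one attempt and no reset: what is moved stays moved. The work goes in short steps, Python scripts to look and compute and a tool call to move; the robot and the scene stay as the last step left them, time stands still between calls to the robot, and variables do not carry over. Pictures are saved under pics/ and viewed, on a budget of 10 in all, crops included, one or two more only if the job needs it, and the job is handed in when it is done.

Besides the shell and the picture viewer there is one more tool, called after "Call:" in YAML: its name, and indented under it one key for each argument. servo_tool: Moves the arm, as the interface text tells. Its arguments: {"type":"object","properties":{"increments":{"type":"array"}},"required":["increments"]}

```bash
ls; mkdir -p pics; python3 - <<'E'
from bench import readout, eyes, ctrl
import cv2, numpy as np
s=readout.observe(); print({k:np.round(v,3) for k,v in s.items()}, ctrl.nose_length)
a=[]
for c in ("scene","top"):
    im=eyes.grab_frame(c); a.append(im)
    i=eyes.camera_info(c); print(c,{k:np.round(v,3).tolist() for k,v in i.items()})
    for q in ("drawer_handle","crock","jar","mug","bowl","inner_lid","outer_lid"):
        r=eyes.tip_of(c,q); print(q,[(np.round(d["point"],3).tolist(),round(d["score"],2)) for d in r[:2]])
print(np.round(eyes.camera_info("wrist")["hand_eye"],3).tolist())
cv2.imwrite("pics/a.png",cv2.resize(np.vstack(a),(400*1,600))[:,:,::-1]) if 0 else cv2.imwrite("pics/a.png",cv2.resize(np.hstack(a),(800,300),interpolation=cv2.INTER_AREA)[:,:,::-1])
E
```

```text
pics
{'t': np.float64(0.0), 'qpos': array([-1.472,  0.381,  1.298,  0.   ,  1.464, -0.215]), 'qvel': array([ 0.   , -0.   ,  0.   ,  0.   , -0.001, -0.   ]), 'tau': array([ 1.0000e-03, -4.4846e+01, -2.3127e+01, -0.0000e+00,  5.0000e-03,
        0.0000e+00]), 'tool_pos': array([ 0.17 , -0.523,  0.404]), 'ee_rot': array([-0.001,  0.988,  0.156,  0.   ]), 'wrist_force': array([-0.128, -0.398, -0.212]), 'wrist_torque': array([-0.004, -0.057,  0.02 ]), 'opening': np.float64(0.086)} 0.1734
scene {'fx': 411.885, 'fy': 411.885, 'cx': 253.994, 'cy': 199.139, 'k1': -0.088, 'view': [[0.511, 0.859, -0.005, -0.32], [0.628, -0.377, -0.681, -0.305], [-0.587, 0.345, -0.732, 1.623], [0.0, 0.0, 0.0, 1.0]]}
drawer_handle [([0.61, 0.179, 0.099], 0.66)]
crock [([0.47, -0.311, -0.003], 0.64), ([0.486, 0.446, 0.001], 0.54)]
jar [([0.621, -0.191, -0.002], 0.69)]
mug [([0.639, -0.415, -0.002], 0.81)]
bowl [([0.489, 0.45, 0.003], 0.62)]
inner_lid []
outer_lid []
top {'fx': 383.96, 'fy': 383.96, 'cx': 254.415, 'cy': 193.448, 'k1': -0.103, 'view': [[-0.024, -1.0, 0.002, 0.008], [-0.99, 0.023, -0.14, 0.609], [0.14, -0.006, -0.99, 1.11], [0.0, 0.0, 0.0, 1.0]]}
drawer_handle [([0.616, 0.184, 0.097], 0.8)]
crock [([0.475, -0.311, 0.003], 0.68), ([0.623, -0.187, 0.002], 0.48)]
jar [([0.62, -0.189, 0.002], 0.71)]
mug [([0.638, -0.415, 0.0], 0.77)]
bowl [([0.49, 0.448, -0.002], 0.55)]
inner_lid []
outer_lid []
[[0.001, -0.953, -0.304, 0.077], [1.0, 0.001, -0.0, 0.0], [0.0, -0.304, 0.953, 0.032], [0.0, 0.0, 0.0, 1.0]]
```

View pics/a.png

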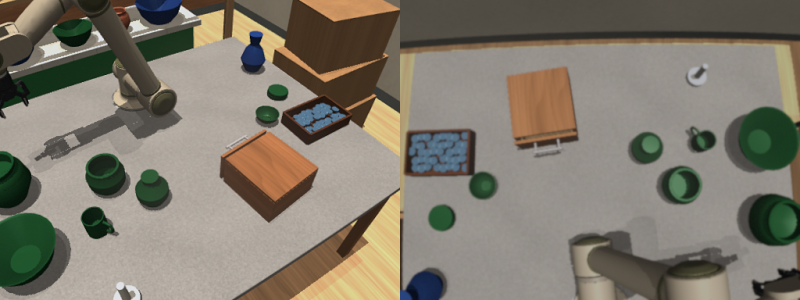

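The left half is the scene camera and the right half the top camera. The crock is the open pot at about right-image (683,185), with the jar at (647,148) above it, and the chest with its steel bar is at (547,150). The networks agree with this. Next I need the yaw of the bar.

```bash
cat > h.py <<'E'
from bench import readout, eyes, ctrl
import cv2, numpy as np
from scipy.spatial.transform import Rotation as R
def cam(name, s=None):
    i=eyes.camera_info(name)
    if "view" in i: T=np.linalg.inv(i["view"])
    else:
        s=s or readout.observe(); P=np.eye(4); P[:3,:3]=R.from_quat(np.roll(s["ee_rot"],-1)).as_matrix(); P[:3,3]=s["tool_pos"]
        T=P@np.array(i["hand_eye"])
    return i,T
def unproj(name,uv,z,s=None):
    "pixels -> world points on the plane at height z"
    i,T=cam(name,s); d=(np.atleast_2d(uv)-[i["cx"],i["cy"]])/[i["fx"],i["fy"]]
    u=d.copy()
    for _ in range(8): u=d/(1+i["k1"]*(u**2).sum(1,keepdims=True))
    w=np.c_[u,np.ones(len(u))]@T[:3,:3].T; o=T[:3,3]
    return o+w*((z-o[2])/w[:,2])[:,None]
def proj(name,p,s=None):
    i,T=cam(name,s); c=(np.atleast_2d(p)-T[:3,3])@T[:3,:3]; u=c[:,:2]/c[:,2:]
    return u*(1+i["k1"]*(u**2).sum(1,keepdims=True))*[i["fx"],i["fy"]]+[i["cx"],i["cy"]]
def inc(pos,yaw=None):
    "tool-axis shift and turn to reach a TCP position, tool down, tool x at yaw (rad)"
    s=readout.observe(); M=R.from_quat(np.roll(s["ee_rot"],-1))
    t=M.inv().apply(np.array(pos)-s["tool_pos"])
    rv=np.zeros(3)
    if yaw is not None:
        G=R.from_matrix(np.c_[[np.cos(yaw),np.sin(yaw),0],[np.sin(yaw),-np.cos(yaw),0],[0,0,-1]]); rv=(M.inv()*G).as_rotvec()
    x=M.as_matrix()[:,0]
    print("t",round(float(s["t"]),2),"pos",np.round(s["tool_pos"],4),"yaw",round(float(np.arctan2(x[1],x[0])),4),"tilt",np.round(M.as_matrix()[:,2],4),"F",np.round(s["wrist_force"],1),"op",round(float(s["opening"]),4))
    print("  shift",np.round(t,4),"turn",np.round(rv,4))
E
python3 - <<'E'
from h import *
im=eyes.grab_frame("top")
m=eyes.silhouettes("top","drawer_handle")[0]["mask"]
p=proj("top",[.614,.182,.1])[0]; print(p,m.sum())
x,y=(p-[50,40]).astype(int)
c=cv2.resize(im[y:y+80,x:x+100],None,fx=6,fy=6,interpolation=cv2.INTER_CUBIC)
k=cv2.resize(m[y:y+80,x:x+100].astype(np.uint8),None,fx=6,fy=6,interpolation=0)
cv2.drawContours(c,cv2.findContours(k,0,1)[0],-1,(255,255,0),1)
cv2.imwrite("pics/b.png",c[:,:,::-1]); print(x,y)
E
```

```text
[188.78362966 190.59359305] 1399
138 150
```

View pics/b.png

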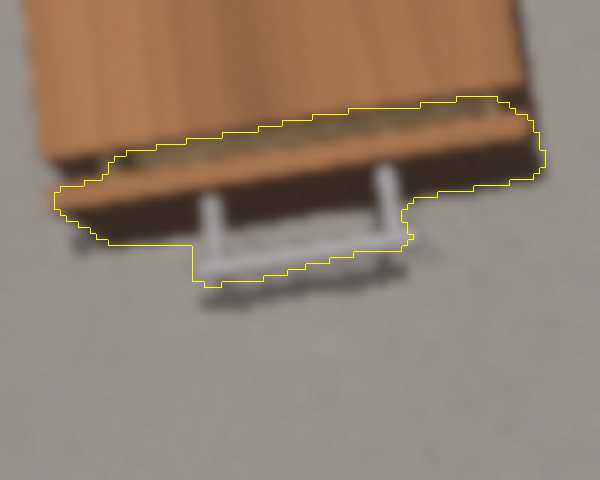

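The crop shows the drawer slightly ajar. The bar runs from crop (205,270) to (405,238), and the panel's outer top edge from (58,205) to (535,130).

```bash
python3 - <<'E'
from h import *
f=lambda q:np.array(q)/6+[138,150]-.5
b=unproj("top",f([[205,269],[405,238]]),.1); e=unproj("top",f([[58,205],[535,130]]),.126)
for q in (b,e):
    d=q[0]-q[1]; print(np.round(q,4).tolist(),"len",np.linalg.norm(d),"mid",q.mean(0),"yaw",np.arctan2(d[1],d[0]))
yaw=np.arctan2(*(b[0]-b[1])[[1,0]]); 
inc([.56,.175,.39],yaw)
E
```

```text
[[0.6043, 0.2313, 0.1], [0.617, 0.1354, 0.1]] len 0.09678735465735509 mid [0.61068183 0.18335745 0.1       ] yaw 1.7024716857316533
[[0.6325, 0.2957, 0.126], [0.6627, 0.0709, 0.126]] len 0.226847351756846 mid [0.64763604 0.18332219 0.126     ] yaw 1.7042672482106085
t 0.9 pos [ 0.1698 -0.5231  0.4047] yaw 0.3138 tilt [-0. -0. -1.] F [ 0.5  0.3 -0.1] op 0.0853
  shift [ 0.5867 -0.5436  0.0147] turn [-0.      0.     -1.3887]
```

Call:
servo_tool:
  increments:
    - [0.06, [0.02, -0.02, 0], [0, 0, -0.05]]
    - [0.04, [0.05, -0.05, 0], [0, 0, -0.15]]
    - [0.025, [0.08, -0.08, 0], [0, 0, -0.25]]
    - [0.025, [0.115, -0.11, 0], [0, 0, -0.35]]
    - [0.025, [0.15, -0.14, 0], [0, 0, -0.45]]
    - [0.025, [0.185, -0.17, 0], [0, 0, -0.55]]
    - [0.025, [0.22, -0.2, 0], [0, 0, -0.65]]
    - [0.025, [0.25, -0.23, 0], [0, 0, -0.75]]
    - [0.025, [0.285, -0.26, 0.005], [0, 0, -0.85]]
    - [0.025, [0.315, -0.29, 0.005], [0, 0, -0.95]]

```text
t: 1.9
tool_pos: [0.3804, -0.1482, 0.3995]
ee_rot: [-0.0, 0.806, 0.592, 0.0]
wrist_force: [-0.4, -0.6, -0.3]
opening: 0.0255
```

```bash
python3 - <<'E'
from h import *
inc([.56,.175,.39],1.703)
E
```

```text
t 1.9 pos [ 0.3804 -0.1482  0.3995] yaw 1.2679 tilt [ 0.e+00  1.e-04 -1.e+00] F [-0.4 -0.6 -0.3] op 0.0255
  shift [0.3621 0.075  0.0096] turn [-0.000e+00 -1.000e-04 -4.351e-01]
```

Call:
servo_tool:
  increments:
    - [0.025, [0.04, 0.01, 0], [0, 0, -0.1]]
    - [0.025, [0.08, 0.02, 0], [0, 0, -0.2]]
    - [0.025, [0.12, 0.03, 0.005], [0, 0, -0.3]]
    - [0.025, [0.16, 0.035, 0.01], [0, 0, -0.4]]
    - [0.025, [0.205, 0.045, 0.01], [0, 0, -0.435]]
    - [0.025, [0.25, 0.055, 0.01], [0, 0, -0.435]]
    - [0.025, [0.295, 0.065, 0.01], [0, 0, -0.435]]
    - [0.025, [0.335, 0.075, 0.01], [0, 0, -0.435]]
    - [0.025, [0.362, 0.075, 0.01], [0, 0, -0.435]]
    - [0.025, [0.362, 0.075, 0.01], [0, 0, -0.435]]

```text
t: 2.9
tool_pos: [0.5612, 0.175, 0.3891]
ee_rot: [-0.0, 0.659, 0.752, 0.0]
wrist_force: [-0.1, -1.5, -1.3]
opening: 0.0253
```

```bash
python3 - <<'E'
from h import *
s=readout.observe(); im=eyes.grab_frame("wrist")
for d in eyes.tip_of("wrist","drawer_handle")[:2]: print(np.round(d["point"],4),d["score"])
for p,c in (([.612,.182,.1],(255,0,0)),([.605,.2315,.1],(255,255,0)),([.6185,.1325,.1],(255,255,0))):
    q=proj("wrist",p,s)[0]; print(q); cv2.circle(im,tuple(int(v) for v in q),3,c,1)
cv2.imwrite("pics/c.png",im[:,:,::-1])
inc([.612,.182,.255],1.703)
E
```

```text
[0.6153 0.1813 0.1003] 0.73
[317.13624054 190.83311236]
[319.96828654 132.16358909]
[313.75688003 243.32593521]
t 3.0 pos [0.5606 0.1724 0.3894] yaw 1.6997 tilt [-6.e-04 -4.e-04 -1.e+00] F [ 0.2 -0.   0.3] op 0.0254
  shift [0.0029 0.0523 0.1344] turn [-0.0006  0.0003 -0.0033]
```

View pics/c.png

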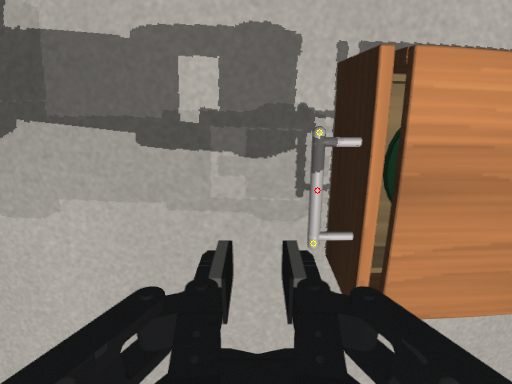

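The bar lies from (320,132) to (313,243), matching my projected points. The edge of the green lid shows in the drawer at (393,165). I'll go over the bar and down.

Call:
servo_tool:
  increments:
    - [0.025, [0.001, 0.03, 0.01], [0, 0, -0.003]]
    - [0.025, [0.003, 0.052, 0.03], [0, 0, -0.003]]
    - [0.025, [0.003, 0.052, 0.06], [0, 0, -0.003]]
    - [0.025, [0.003, 0.052, 0.085], [0, 0, -0.003]]
    - [0.025, [0.003, 0.052, 0.105], [0, 0, -0.003]]
    - [0.025, [0.003, 0.052, 0.12], [0, 0, -0.003]]
    - [0.025, [0.003, 0.052, 0.134], [0, 0, -0.003]]
    - [0.025, [0.003, 0.052, 0.134], [0, 0, -0.003]]
    - [0.0, [0.003, 0.052, 0.134], [0, 0, -0.003]]
    - [0.0, [0.003, 0.052, 0.134], [0, 0, -0.003]]

```text
t: 4.0
tool_pos: [0.612, 0.1807, 0.2565]
ee_rot: [0.001, 0.66, 0.751, -0.0]
wrist_force: [-0.0, -4.7, 5.4]
opening: 0.0087
```

Call:
servo_tool:
  increments:
    - [0.0, [0, 0, 0], [0, 0, 0]]
    - [0.0, [0, -0.005, 0], [0, 0, 0]]
    - [0.0, [0, -0.02, 0], [0, 0, 0]]
    - [0.0, [0, -0.035, 0], [0, 0, 0]]
    - [0.0, [0, -0.05, 0], [0, 0, 0]]
    - [0.0, [0, -0.065, 0], [0, 0, 0]]
    - [0.0, [0, -0.08, 0], [0, 0, 0]]
    - [0.0, [0, -0.095, 0], [0, 0, 0]]
    - [0.0, [0, -0.1, 0], [0, 0, 0]]
    - [0.0, [0, -0.1, 0], [0, 0, 0]]

```text
t: 5.0
tool_pos: [0.5124, 0.1675, 0.2565]
ee_rot: [0.001, 0.659, 0.752, -0.001]
wrist_force: [0.9, -10.6, 6.4]
opening: 0.009
```

```bash
python3 - <<'E'
from h import *
im=eyes.grab_frame("scene")
for c in ("scene",):
  for q in ("drawer_handle","inner_lid","outer_lid"):
    print(q,[(np.round(d["point"],3).tolist(),round(d["score"],2)) for d in eyes.tip_of(c,q)[:2]])
inc([.612,.182,.255],1.703)
E
```

```text
drawer_handle [([0.509, 0.169, 0.101], 0.75)]
inner_lid []
outer_lid [([0.51, 0.168, 0.102], 0.46), ([0.661, 0.198, 0.045], 0.42)]
t 5.2 pos [0.513  0.1675 0.2564] yaw 1.7014 tilt [ 0.0011 -0.0028 -1.    ] F [  0.4 -10.1   6.3] op 0.0085
  shift [0.0014 0.1    0.0015] turn [ 0.0007  0.0029 -0.0016]
```

Call:
servo_tool:
  increments:
    - [0.0, [0, -0.01, 0], [0, 0, 0]]
    - [0.0, [0, -0.02, 0], [0, 0, 0]]
    - [0.0, [0, -0.025, 0], [0, 0, 0]]
    - [0.0, [0, -0.03, 0], [0, 0, 0]]
    - [0.0, [0, -0.03, 0], [0, 0, 0]]

```text
t: 5.7
tool_pos: [0.483, 0.1636, 0.2564]
ee_rot: [0.002, 0.659, 0.752, -0.001]
wrist_force: [0.8, -12.9, 8.0]
opening: 0.009
```

Call:
servo_tool:
  increments:
    - [0.0, [0, -0.005, 0], [0, 0, 0]]
    - [0.0, [0, -0.01, 0], [0, 0, 0]]
    - [0.0, [0, -0.01, 0], [0, 0, 0]]

```text
t: 6.0
tool_pos: [0.4732, 0.1622, 0.2564]
ee_rot: [0.002, 0.659, 0.752, -0.001]
wrist_force: [0.6, -13.1, 6.8]
opening: 0.0089
```

Call:
servo_tool:
  increments:
    - [0.0, [0, -0.005, 0], [0, 0, 0]]
    - [0.0, [0, -0.008, 0], [0, 0, 0]]
    - [0.0, [0, -0.008, 0], [0, 0, 0]]

```text
t: 6.3
tool_pos: [0.4654, 0.1612, 0.2564]
ee_rot: [0.002, 0.659, 0.752, -0.001]
wrist_force: [0.6, -13.9, 6.7]
opening: 0.009
```

Call:
servo_tool:
  increments:
    - [0.0, [0, -0.003, 0], [0, 0, 0]]
    - [0.0, [0, -0.006, 0], [0, 0, 0]]
    - [0.0, [0, -0.006, 0], [0, 0, 0]]

```text
t: 6.6
tool_pos: [0.4596, 0.1604, 0.2564]
ee_rot: [0.002, 0.659, 0.752, -0.001]
wrist_force: [1.1, -15.0, 6.2]
opening: 0.0088
```

Call:
servo_tool:
  increments:
    - [0.0, [-0.002, -0.003, 0], [0, 0, 0]]
    - [0.0, [-0.002, -0.006, 0], [0, 0, 0]]
    - [0.0, [-0.002, -0.006, 0], [0, 0, 0]]

```text
t: 6.9
tool_pos: [0.4541, 0.1589, 0.2565]
ee_rot: [0.001, 0.659, 0.752, 0.002]
wrist_force: [3.6, 0.9, 2.8]
opening: 0.009
```

Call:
servo_tool:
  increments:
    - [0.0, [0, -0.003, 0], [0, 0, 0]]
    - [0.0, [0, -0.006, 0], [0, 0, 0]]
    - [0.0, [0, -0.006, 0], [0, 0, 0]]

```text
t: 7.2
tool_pos: [0.4518, 0.1585, 0.2566]
ee_rot: [0.006, 0.66, 0.751, 0.007]
wrist_force: [29.9, 7.1, -17.7]
opening: 0.0088
```

Drawer hit its stop at 30 N. I'll ease back, release, rise, and go over the knob estimate.

Call:
servo_tool:
  increments:
    - [0.0, [0, 0.003, 0], [0, 0, 0]]
    - [0.0, [0, 0.005, 0], [0, 0, 0]]
    - [0.025, [0, 0.005, 0], [0, 0, 0]]
    - [0.025, [0, 0.005, 0], [0, 0, 0]]
    - [0.025, [0, 0.005, -0.02], [0, 0, 0]]
    - [0.025, [0, 0.005, -0.05], [0, 0, 0]]
    - [0.05, [0, 0.03, -0.09], [0, 0, 0]]
    - [0.05, [0, 0.06, -0.13], [0, 0, 0]]
    - [0.05, [0, 0.09, -0.15], [0, 0, 0]]
    - [0.05, [0, 0.11, -0.15], [0, 0, 0]]

```text
t: 8.2
tool_pos: [0.5576, 0.1728, 0.4086]
ee_rot: [0.002, 0.659, 0.752, 0.002]
wrist_force: [-0.3, 0.9, -0.8]
opening: 0.0499
```

```bash
python3 - <<'E'
from h import *
eyes.grab_frame("scene")
print([(np.round(d["point"],3).tolist(),round(d["score"],2)) for d in eyes.tip_of("scene","drawer_handle")[:2]])
s=readout.observe(); im=eyes.grab_frame("wrist")
for q in ("inner_lid","outer_lid","drawer_handle"):
  for d in eyes.tip_of("wrist",q)[:2]: print(q,np.round(d["point"],4),d["score"])
q=proj("wrist",[.571,.174,.11],s)[0]; print(q); cv2.circle(im,tuple(int(v) for v in q),3,(255,0,0),1)
cv2.imwrite("pics/d.png",im[:,:,::-1])
inc([.571,.174,.255],1.703)
E
```

```text
[([0.451, 0.161, 0.101], 0.9)]
inner_lid [0.598  0.1886 0.0199] 0.89
outer_lid [0.6018 0.1911 0.0461] 0.9
drawer_handle [0.4573 0.1617 0.1006] 0.63
[272.91274164 189.357568  ]
t 8.5 pos [0.5558 0.1727 0.4052] yaw 1.702 tilt [-2.e-03 -1.e-04 -1.e+00] F [-0.4  0.1 -0.1] op 0.05
  shift [-0.0007  0.0155  0.1502] turn [-0.002  -0.0001 -0.001 ]
```

View pics/d.png

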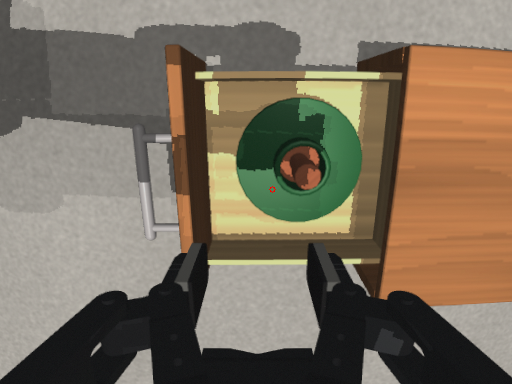

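The lids show nested in the open drawer: ring about (237–362, 98–221), with the knob at about (301,167). My prior point (273,189) was off, so I'll refine from the masks.

```bash
python3 - <<'E'
from h import *
s=readout.observe(); im=eyes.grab_frame("wrist")
mo=eyes.silhouettes("wrist","outer_lid")[0]["mask"].astype(np.uint8); mi=eyes.silhouettes("wrist","inner_lid")[0]["mask"].astype(np.uint8)
c=max(cv2.findContours(mo,0,1)[0],key=cv2.contourArea); h=cv2.convexHull(c)[:,0].astype(float)
w=unproj("wrist",h,.050,s)[:,:2].astype(np.float32)
(cx,cy),r=cv2.minEnclosingCircle(w); print("ring",cx,cy,r, "lsq",np.round(np.linalg.lstsq(np.c_[2*w,np.ones(len(w))],(w**2).sum(1),rcond=None)[0],4))
ci=max(cv2.findContours(mi,0,1)[0],key=cv2.contourArea); x,y,ww,hh=cv2.boundingRect(ci); print("inner bbox",x,y,ww,hh)
for z in (.095,.11): print(z,unproj("wrist",[[x+ww/2,y+hh/2],[x+ww/2,y],[x+ww/2,y+hh]],z,s).round(4).tolist())
x0,y0=x-60,y-60
C=cv2.resize(im[y0:y0+140,x0:x0+150],None,fx=4,fy=4,interpolation=cv2.INTER_CUBIC)
for p,col in (([.6,.19],(255,255,0)),([cx,cy],(0,255,255))):
  a=np.linspace(0,6.3,40)
  for z,rr in ((.110,.012),(.078,.028),(.052,.067)):
    q=proj("wrist",np.c_[p[0]+rr*np.cos(a),p[1]+rr*np.sin(a),z+0*a],s)
    cv2.polylines(C,[((q-[x0,y0]+.5)*4).astype(np.int32)],True,col,1)
cv2.imwrite("pics/e.png",C[:,:,::-1])
E
```

```text
ring 0.5998578667640686 0.19023722410202026 0.06735241413116455 lsq [ 0.5995  0.1895 -0.3909]
inner bbox 282 147 41 42
0.095 [[0.5937, 0.1933, 0.095], [0.5904, 0.2122, 0.095], [0.5972, 0.1737, 0.095]]
0.11 [[0.5911, 0.1964, 0.11], [0.588, 0.2142, 0.11], [0.5944, 0.1778, 0.11]]
```

View pics/e.png

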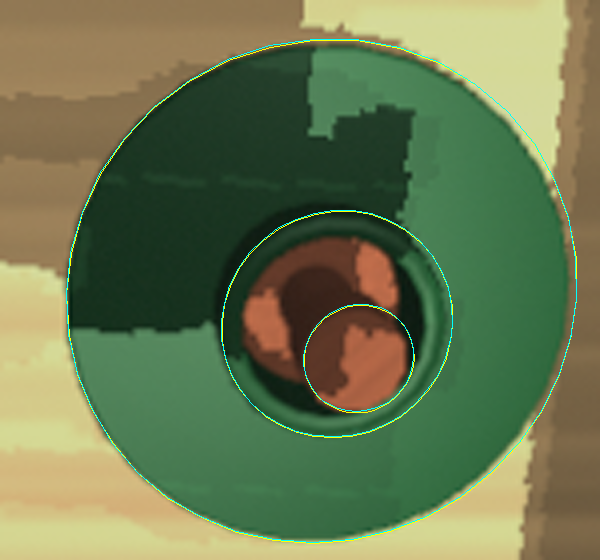

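Overlay fits: ring and knob top both at (0.600, 0.190). I'll go down to TCP z 0.256, which leaves the tips about 4 mm above the neck.

```bash
python3 - <<'E'
from h import *
inc([.600,.190,.256],1.703)
E
```

```text
t 8.65 pos [0.5561 0.1727 0.4057] yaw 1.702 tilt [-5.e-04 -0.e+00 -1.e+00] F [-0.7  0.   0.4] op 0.0497
  shift [0.0114 0.0459 0.1497] turn [-0.0005 -0.0001 -0.001 ]
```

Call:
servo_tool:
  increments:
    - [0.05, [0.005, 0.02, 0.01], [0, 0, 0]]
    - [0.05, [0.011, 0.04, 0.03], [0, 0, 0]]
    - [0.05, [0.011, 0.046, 0.055], [0, 0, 0]]
    - [0.05, [0.011, 0.046, 0.08], [0, 0, 0]]
    - [0.05, [0.011, 0.046, 0.105], [0, 0, 0]]
    - [0.05, [0.011, 0.046, 0.125], [0, 0, 0]]
    - [0.05, [0.011, 0.046, 0.14], [0, 0, 0]]
    - [0.05, [0.011, 0.046, 0.149], [0, 0, 0]]
    - [0.05, [0.011, 0.046, 0.149], [0, 0, 0]]
    - [0.05, [0.011, 0.046, 0.149], [0, 0, 0]]

```text
t: 9.65
tool_pos: [0.6009, 0.1896, 0.2574]
ee_rot: [0.0, 0.659, 0.752, 0.0]
wrist_force: [-0.1, 0.2, 0.3]
opening: 0.0499
```

Call:
servo_tool:
  increments:
    - [0.0, [0, 0, 0], [0, 0, 0]]
    - [0.0, [0, 0, 0], [0, 0, 0]]
    - [0.0, [0, 0, 0], [0, 0, 0]]
    - [0.0, [0, 0, 0], [0, 0, 0]]

```text
t: 10.05
tool_pos: [0.6009, 0.1896, 0.2577]
ee_rot: [0.001, 0.659, 0.752, 0.001]
wrist_force: [-1.1, -0.7, 5.7]
opening: 0.0223
```

Call:
servo_tool:
  increments:
    - [0.0, [0, 0, -0.005], [0, 0, 0]]
    - [0.0, [0, 0, -0.01], [0, 0, 0]]
    - [0.0, [0, 0, -0.02], [0, 0, 0]]
    - [0.0, [0, 0, -0.03], [0, 0, 0]]
    - [0.0, [0, 0, -0.03], [0, 0, 0]]

```text
t: 10.55
tool_pos: [0.6011, 0.1897, 0.2887]
ee_rot: [0.001, 0.659, 0.752, 0.001]
wrist_force: [0.1, -0.1, -5.5]
opening: 0.022
```

```bash
python3 - <<'E'
from h import *
s=readout.observe(); im=eyes.grab_frame("wrist")
for q in ("inner_lid","outer_lid"):
  for d in eyes.tip_of("wrist",q)[:1]: print(q,np.round(d["point"],4),d["score"])
cv2.imwrite("pics/f.png",im[:,:,::-1])
inc([.6,.19,.256],1.703)
E
```

```text
inner_lid [0.5978 0.1872 0.0535] 0.89
t 10.7 pos [0.6007 0.1896 0.2865] yaw 1.7018 tilt [-5.e-04 -1.e-04 -1.e+00] F [-0.3 -0.4 -6. ] op 0.022
  shift [ 0.0005 -0.0007  0.0305] turn [-0.0005 -0.     -0.0012]
```

View pics/f.png

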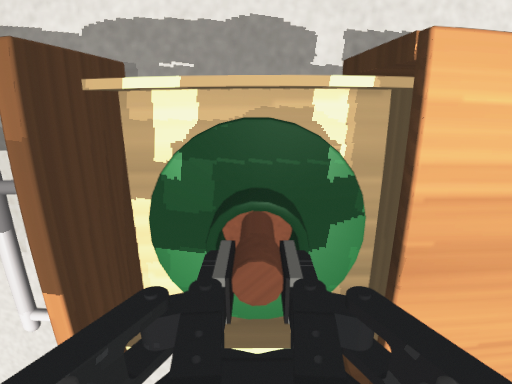

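The pair hangs level from the knob, and the 5.5 N reading matches both lids' weight. I'll lift it to clear the panel and measure the crock rim precisely.

Call:
servo_tool:
  increments:
    - [0.0, [0, 0, -0.01], [0, 0, 0]]
    - [0.0, [0, 0, -0.025], [0, 0, 0]]
    - [0.0, [0, 0, -0.04], [0, 0, 0]]
    - [0.0, [0, 0, -0.055], [0, 0, 0]]
    - [0.0, [0, 0, -0.07], [0, 0, 0]]
    - [0.0, [0, 0, -0.085], [0, 0, 0]]
    - [0.0, [0, 0, -0.1], [0, 0, 0]]
    - [0.0, [0, 0, -0.11], [0, 0, 0]]
    - [0.0, [0, 0, -0.12], [0, 0, 0]]
    - [0.0, [0, 0, -0.12], [0, 0, 0]]

```text
t: 11.7
tool_pos: [0.6008, 0.1896, 0.4082]
ee_rot: [0.001, 0.659, 0.752, 0.001]
wrist_force: [0.2, 0.2, -5.3]
opening: 0.0222
```

```bash
python3 - <<'E'
from h import *
C=[]
for n in ("top","scene"):
    im=eyes.grab_frame(n); M=[d for d in eyes.silhouettes(n,"crock")]
    t=[d for d in eyes.tip_of(n,"crock")]; print(n,[np.round(d["point"],4) for d in t[:1]])
    q=proj(n,[.473,-.311,.115])[0]; x0,y0=(q-[40,40]).astype(int)
    c=cv2.resize(im[y0:y0+80,x0:x0+80],None,fx=5,fy=5,interpolation=cv2.INTER_CUBIC)
    a=np.linspace(0,6.3,60)
    for r in (.051,.061):
        p=proj(n,np.c_[.473+r*np.cos(a),-.311+r*np.sin(a),.115+0*a])
        cv2.polylines(c,[((p-[x0,y0]+.5)*5).astype(np.int32)],True,(255,255,0),1)
    C.append(c)
    # mouth: brightest-interior ellipse via mask hull of the rim in the mask
    m=M[0]["mask"]; ys,xs=np.nonzero(m); print(xs.min(),xs.max(),ys.min(),ys.max())
cv2.imwrite("pics/g.png",np.hstack(C)[:,:,::-1])
inc([.6,.19,.256],1.703)
E
```

```text
top [array([ 0.4715, -0.3105,  0.0014])]
335 386 211 261
scene [array([ 0.47  , -0.3093, -0.0028])]
109 160 196 249
t 12.0 pos [0.6009 0.1896 0.406 ] yaw 1.7018 tilt [-1.4e-03 -2.0e-04 -1.0e+00] F [ 0.1 -0.4 -5.7] op 0.0218
  shift [ 0.0005 -0.0006  0.15  ] turn [-0.0014 -0.     -0.0012]
```

View pics/g.png

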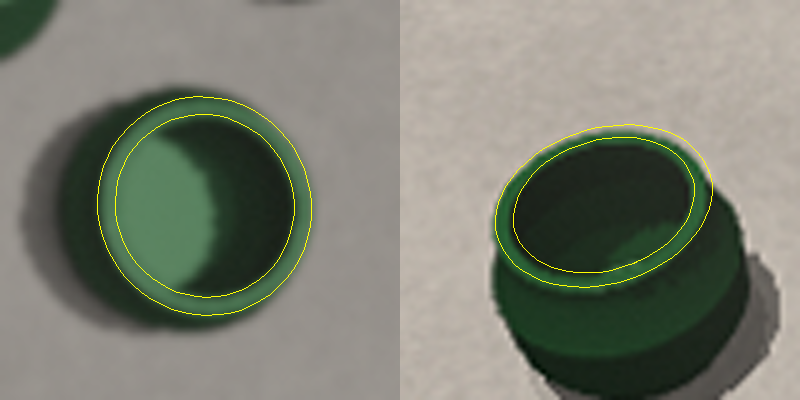

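The rim overlay fits within about 2 mm, tight in the top view and about 2 mm off in the scene view. The crock is at (0.473, -0.311).

```bash
python3 - <<'E'
from h import *
inc([.473,-.311,.406],1.703)
E
```

```text
t 12.0 pos [0.6009 0.1896 0.406 ] yaw 1.7018 tilt [-1.4e-03 -2.0e-04 -1.0e+00] F [ 0.1 -0.4 -5.7] op 0.0218
  shift [-4.796e-01 -1.922e-01  3.000e-04] turn [-0.0014 -0.     -0.0012]
```

Call:
servo_tool:
  increments:
    - [0.0, [-0.005, -0.002, 0], [0, 0, 0]]
    - [0.0, [-0.02, -0.008, 0], [0, 0, 0]]
    - [0.0, [-0.045, -0.018, 0], [0, 0, 0]]
    - [0.0, [-0.075, -0.03, 0], [0, 0, 0]]
    - [0.0, [-0.105, -0.042, 0], [0, 0, 0]]
    - [0.0, [-0.135, -0.054, 0], [0, 0, 0]]
    - [0.0, [-0.165, -0.066, 0], [0, 0, 0]]
    - [0.0, [-0.195, -0.078, 0], [0, 0, 0]]
    - [0.0, [-0.225, -0.09, 0], [0, 0, 0]]
    - [0.0, [-0.25, -0.1, 0], [0, 0, 0]]

```text
t: 13.0
tool_pos: [0.5331, -0.0737, 0.4069]
ee_rot: [0.0, 0.66, 0.751, -0.0]
wrist_force: [0.4, 0.3, -5.9]
opening: 0.0222
```

Call:
servo_tool:
  increments:
    - [0.0, [-0.025, -0.01, 0], [0, 0, 0]]
    - [0.0, [-0.055, -0.022, 0], [0, 0, 0]]
    - [0.0, [-0.085, -0.034, 0], [0, 0, 0]]
    - [0.0, [-0.115, -0.046, 0], [0, 0, 0]]
    - [0.0, [-0.145, -0.058, 0], [0, 0, 0]]
    - [0.0, [-0.175, -0.07, 0], [0, 0, 0]]
    - [0.0, [-0.2, -0.08, 0], [0, 0, 0]]
    - [0.0, [-0.22, -0.088, 0], [0, 0, 0]]
    - [0.0, [-0.229, -0.092, 0], [0, 0, 0]]
    - [0.0, [-0.229, -0.092, 0], [0, 0, 0]]

```text
t: 14.0
tool_pos: [0.4722, -0.3114, 0.4066]
ee_rot: [-0.0, 0.66, 0.751, -0.0]
wrist_force: [-0.3, 0.6, -4.6]
opening: 0.0225
```

```bash
python3 - <<'E'
from h import *
C=[]
s=readout.observe()
for n in ("top","scene"):
    im=eyes.grab_frame(n)
    for q in ("crock","inner_lid","outer_lid"): print(n,q,[(np.round(d["point"],4).tolist(),round(d["score"],2)) for d in eyes.tip_of(n,q)[:1]])
    q=proj(n,[.473,-.311,.15])[0]; x0,y0=(q-[40,40]).astype(int)
    c=cv2.resize(im[y0:y0+80,x0:x0+80],None,fx=5,fy=5,interpolation=cv2.INTER_CUBIC)
    a=np.linspace(0,6.3,60); zl=s["tool_pos"][2]-.2355
    for r,z,p in ((.061,.115,[.473,-.311]),(.067,zl+.026,s["tool_pos"])):
        p=proj(n,np.c_[p[0]+r*np.cos(a),p[1]+r*np.sin(a),z+0*a])
        cv2.polylines(c,[((p-[x0,y0]+.5)*5).astype(np.int32)],True,(255,255,0),1)
    C.append(c)
cv2.imwrite("pics/i.png",np.hstack(C)[:,:,::-1])
inc([.473,-.311,.337],1.703)
E
```

```text
top crock [([0.4731, -0.309, 0.0018], 0.81)]
top inner_lid []
top outer_lid [([0.4744, -0.3098, 0.1921], 0.71)]
scene crock [([0.471, -0.3098, -0.0029], 0.56)]
scene inner_lid [([0.4733, -0.3132, 0.17], 0.63)]
scene outer_lid []
t 14.4 pos [ 0.4733 -0.3098  0.4068] yaw 1.7028 tilt [ 1.e-04  0.e+00 -1.e+00] F [-0.1 -0.2 -5.7] op 0.0221
  shift [-0.0012 -0.0004  0.0698] turn [ 0.0001  0.     -0.0002]
```

View pics/i.png

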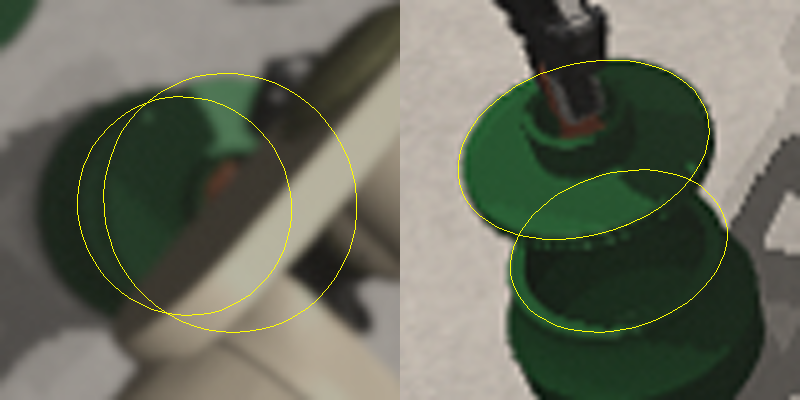

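The lid sits over the mouth in both views: scene lid ring (460–712, 60–240), crock rim (512–728, 170–332). I'll lower slowly.

Call:
servo_tool:
  increments:
    - [0.0, [-0.001, 0, 0.01], [0, 0, 0]]
    - [0.0, [-0.001, 0, 0.02], [0, 0, 0]]
    - [0.0, [-0.001, 0, 0.03], [0, 0, 0]]
    - [0.0, [-0.001, 0, 0.04], [0, 0, 0]]
    - [0.0, [-0.001, 0, 0.047], [0, 0, 0]]
    - [0.0, [-0.001, 0, 0.052], [0, 0, 0]]
    - [0.0, [-0.001, 0, 0.055], [0, 0, 0]]
    - [0.0, [-0.001, 0, 0.058], [0, 0, 0]]
    - [0.0, [-0.001, 0, 0.06], [0, 0, 0]]
    - [0.0, [-0.001, 0, 0.06], [0, 0, 0]]

```text
t: 15.4
tool_pos: [0.4732, -0.3114, 0.3466]
ee_rot: [-0.0, 0.659, 0.752, -0.0]
wrist_force: [0.6, -0.0, -5.3]
opening: 0.0225
```

Call:
servo_tool:
  increments:
    - [0.0, [0, 0, 0.002], [0, 0, 0]]
    - [0.0, [0, 0, 0.004], [0, 0, 0]]
    - [0.0, [0, 0, 0.005], [0, 0, 0]]
    - [0.0, [0, 0, 0.006], [0, 0, 0]]
    - [0.0, [0, 0, 0.006], [0, 0, 0]]

```text
t: 15.9
tool_pos: [0.4732, -0.3114, 0.3406]
ee_rot: [-0.0, 0.659, 0.752, 0.0]
wrist_force: [-0.4, -0.4, -4.8]
opening: 0.0221
```

Call:
servo_tool:
  increments:
    - [0.0, [0, 0, 0.001], [0, 0, 0]]
    - [0.0, [0, 0, 0.002], [0, 0, 0]]
    - [0.0, [0, 0, 0.003], [0, 0, 0]]
    - [0.0, [0, 0, 0.003], [0, 0, 0]]

```text
t: 16.3
tool_pos: [0.4732, -0.3114, 0.3376]
ee_rot: [-0.0, 0.659, 0.752, 0.0]
wrist_force: [0.3, 0.3, -5.2]
opening: 0.0223
```

Call:
servo_tool:
  increments:
    - [0.0, [0, 0, 0.001], [0, 0, 0]]
    - [0.0, [0, 0, 0.002], [0, 0, 0]]
    - [0.0, [0, 0, 0.002], [0, 0, 0]]

```text
t: 16.6
tool_pos: [0.4731, -0.3113, 0.3366]
ee_rot: [0.0, 0.659, 0.752, -0.0]
wrist_force: [-4.1, 1.9, 4.3]
opening: 0.0222
```

Call:
servo_tool:
  increments:
    - [0.0, [0, 0, 0.001], [0, 0, 0]]
    - [0.0, [0, 0, 0.001], [0, 0, 0]]
    - [0.0, [0, 0, 0.001], [0, 0, 0]]

```text
t: 16.9
tool_pos: [0.473, -0.3112, 0.3366]
ee_rot: [0.001, 0.659, 0.752, -0.0]
wrist_force: [-5.8, 3.7, 11.3]
opening: 0.0223
```

```bash
python3 - <<'E'
from h import *
im=eyes.grab_frame("scene")
for q in ("crock","inner_lid","outer_lid"): print(q,[(np.round(d["point"],4).tolist(),round(d["score"],2)) for d in eyes.tip_of("scene",q)[:1]])
q=proj("scene",[.473,-.311,.13])[0]; x0,y0=(q-[50,50]).astype(int)
c=cv2.resize(im[y0:y0+100,x0:x0+100],None,fx=5,fy=5,interpolation=cv2.INTER_CUBIC)
cv2.imwrite("pics/j.png",c[:,:,::-1])
inc([.473,-.311,.31],1.703)
E
```

```text
crock [([0.4698, -0.3116, -0.0016], 0.94)]
inner_lid [([0.4755, -0.3118, 0.0994], 0.58)]
outer_lid [([0.4773, -0.3093, 0.1175], 0.57)]
t 17.1 pos [ 0.473  -0.3112  0.3366] yaw 1.7018 tilt [ 0.0013 -0.0018 -1.    ] F [-4.9  4.1 12. ] op 0.0226
  shift [0.0003 0.     0.0266] turn [ 0.001   0.002  -0.0012]
```

View pics/j.png

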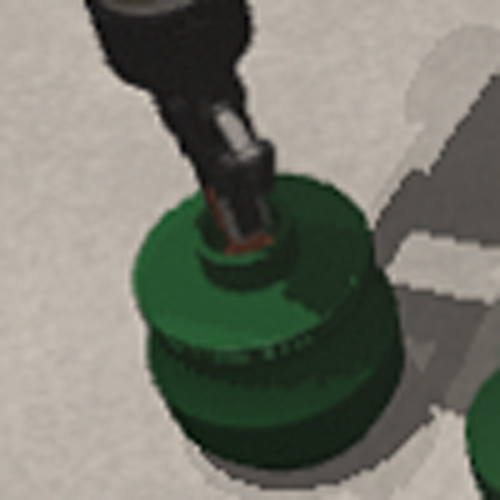

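The pair is seated: rigid contact at TCP z 0.3366 against 0.3365 expected, level in the picture, and the networks put the inner lid at z≈0.10. I'll ease off, open wide, then check before going down around the neck.

Call:
servo_tool:
  increments:
    - [0.0, [0, 0, -0.001], [0, 0, 0]]
    - [0.0, [0, 0, -0.001], [0, 0, 0]]
    - [0.03, [0, 0, -0.001], [0, 0, 0]]
    - [0.05, [0, 0, -0.001], [0, 0, 0]]
    - [0.085, [0, 0, -0.001], [0, 0, 0]]
    - [0.085, [0, 0, -0.001], [0, 0, 0]]
    - [0.085, [0, 0, -0.001], [0, 0, 0]]
    - [0.085, [0, 0, -0.001], [0, 0, 0]]
    - [0.085, [0, 0, -0.001], [0, 0, 0]]

```text
t: 18.0
tool_pos: [0.4732, -0.3114, 0.3357]
ee_rot: [0.0, 0.659, 0.752, 0.0]
wrist_force: [0.4, -0.1, 0.2]
opening: 0.0854
```

```bash
python3 - <<'E'
from h import *
s=readout.observe(); im=eyes.grab_frame("wrist")
for q in ("inner_lid","outer_lid"): print(q,[(np.round(d["point"],4).tolist(),round(d["score"],2)) for d in eyes.tip_of("wrist",q)[:1]])
a=np.linspace(0,6.3,60); p0=[.473,-.311]
for z,rr in ((.189,.012),(.157,.028),(.131,.067)):
    q=proj("wrist",np.c_[p0[0]+rr*np.cos(a),p0[1]+rr*np.sin(a),z+0*a],s); cv2.polylines(im,[q.astype(np.int32)],True,(255,255,0),1)
cv2.imwrite("pics/k.png",im[:,:,::-1])
inc([.473,-.311,.305],1.703)
E
```

```text
inner_lid [([0.469, -0.3167, 0.0983], 0.97)]
outer_lid []
t 18.15 pos [ 0.4732 -0.3114  0.3357] yaw 1.7018 tilt [ 0.e+00 -1.e-04 -1.e+00] F [-0.1  0.9  0.1] op 0.0849
  shift [ 0.0004 -0.0002  0.0307] turn [ 0.      0.0001 -0.0012]
```

View pics/k.png

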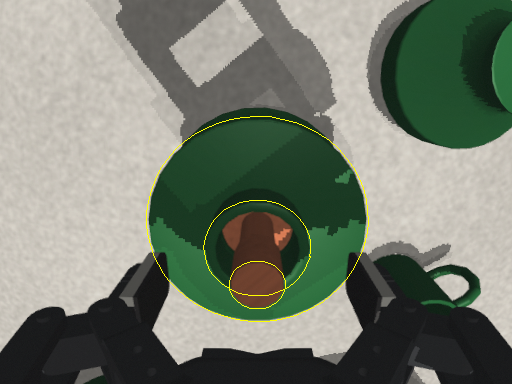

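The overlay fits: ring and knob are concentric with the tool axis, and the lids are untouched after release. I'll descend around the neck and close.

Call:
servo_tool:
  increments:
    - [0.085, [0, 0, 0.006], [0, 0, 0]]
    - [0.085, [0, 0, 0.012], [0, 0, 0]]
    - [0.085, [0, 0, 0.018], [0, 0, 0]]
    - [0.085, [0, 0, 0.024], [0, 0, 0]]
    - [0.085, [0, 0, 0.028], [0, 0, 0]]
    - [0.085, [0, 0, 0.03], [0, 0, 0]]
    - [0.085, [0, 0, 0.03], [0, 0, 0]]

```text
t: 18.85
tool_pos: [0.4732, -0.3114, 0.3054]
ee_rot: [-0.0, 0.659, 0.752, 0.0]
wrist_force: [-0.2, 0.2, -0.4]
opening: 0.0848
```

Call:
servo_tool:
  increments:
    - [0.07, [0, 0, 0], [0, 0, 0]]
    - [0.06, [0, 0, 0], [0, 0, 0]]
    - [0.05, [0, 0, 0], [0, 0, 0]]
    - [0.03, [0, 0, 0], [0, 0, 0]]
    - [0.0, [0, 0, 0], [0, 0, 0]]
    - [0.0, [0, 0, 0], [0, 0, 0]]

```text
t: 19.45
tool_pos: [0.4731, -0.3114, 0.3066]
ee_rot: [0.001, 0.659, 0.752, -0.0]
wrist_force: [-1.4, 0.9, 5.1]
opening: 0.0546
```

Call:
servo_tool:
  increments:
    - [0.0, [0, 0, -0.002], [0, 0, 0]]
    - [0.0, [0, 0, -0.005], [0, 0, 0]]
    - [0.0, [0, 0, -0.009], [0, 0, 0]]
    - [0.0, [0, 0, -0.014], [0, 0, 0]]
    - [0.0, [0, 0, -0.018], [0, 0, 0]]
    - [0.0, [0, 0, -0.02], [0, 0, 0]]
    - [0.0, [0, 0, -0.02], [0, 0, 0]]

```text
t: 20.15
tool_pos: [0.4732, -0.3114, 0.3261]
ee_rot: [0.0, 0.659, 0.752, -0.0]
wrist_force: [-1.0, -0.9, -2.9]
opening: 0.0545
```

```bash
python3 - <<'E'
from h import *
im=eyes.grab_frame("wrist")
for q in ("inner_lid","outer_lid"): print(q,[(np.round(d["point"],4).tolist(),round(d["score"],2)) for d in eyes.tip_of("wrist",q)[:1]])
inc([.473,-.311,.42],1.703)
E
```

```text
inner_lid []
outer_lid [([0.4757, -0.3101, 0.1442], 0.77)]
t 20.3 pos [ 0.4732 -0.3114  0.3256] yaw 1.7018 tilt [-3.e-04  2.e-04 -1.e+00] F [-0.5  1.1 -2.6] op 0.0544
  shift [ 0.0004 -0.0002 -0.0944] turn [-0.0002 -0.0003 -0.0012]
```

The force is 2.9 N, which is the outer lid alone. I'll keep going straight up.

Call:
servo_tool:
  increments:
    - [0.0, [0, 0, -0.005], [0, 0, 0]]
    - [0.0, [0, 0, -0.015], [0, 0, 0]]
    - [0.0, [0, 0, -0.03], [0, 0, 0]]
    - [0.0, [0, 0, -0.045], [0, 0, 0]]
    - [0.0, [0, 0, -0.06], [0, 0, 0]]
    - [0.0, [0, 0, -0.075], [0, 0, 0]]
    - [0.0, [0, 0, -0.085], [0, 0, 0]]
    - [0.0, [0, 0, -0.095], [0, 0, 0]]
    - [0.0, [0, 0, -0.1], [0, 0, 0]]
    - [0.0, [0, 0, -0.1], [0, 0, 0]]

```text
t: 21.3
tool_pos: [0.4732, -0.3114, 0.4263]
ee_rot: [0.0, 0.659, 0.752, -0.0]
wrist_force: [-0.3, -0.1, -3.1]
opening: 0.0544
```

Call:
servo_tool:
  increments:
    - [0.0, [0, 0, 0], [0, 0, 0]]
    - [0.0, [0, 0, 0], [0, 0, 0]]
    - [0.0, [0, 0, 0], [0, 0, 0]]

```text
t: 21.6
tool_pos: [0.4732, -0.3114, 0.4252]
ee_rot: [-0.0, 0.659, 0.752, 0.0]
wrist_force: [0.8, -0.5, -3.2]
opening: 0.0544
```

```bash
python3 - <<'E'
from h import *
im=eyes.grab_frame("scene")
for q in ("crock","inner_lid","outer_lid","drawer_handle","jar","mug","bowl"): print(q,[(np.round(d["point"],4).tolist(),round(d["score"],2)) for d in eyes.tip_of("scene",q)[:1]])
q=proj("scene",[.473,-.311,.16])[0]; x0,y0=(q-[60,60]).astype(int)
c=cv2.resize(im[max(y0,0):y0+120,x0:x0+120],None,fx=4,fy=4,interpolation=cv2.INTER_CUBIC)
cv2.imwrite("pics/l.png",c[:,:,::-1])
inc([.473,-.311,.42],1.703)
E
```

```text
crock [([0.4727, -0.3135, -0.0022], 0.9)]
inner_lid [([0.474, -0.3151, 0.0983], 0.89)]
outer_lid []
drawer_handle [([0.4535, 0.1589, 0.1025], 0.96)]
jar [([0.6237, -0.1932, -0.0014], 0.65)]
mug [([0.6415, -0.4127, -0.0022], 0.96)]
bowl [([0.49, 0.449, 0.0006], 0.63)]
t 22.0 pos [ 0.4732 -0.3114  0.4257] yaw 1.7018 tilt [-0.  0. -1.] F [ 0.4 -0.3 -2.6] op 0.0543
  shift [ 0.0004 -0.0002  0.0057] turn [-0.     -0.0001 -0.0012]
```

View pics/l.png

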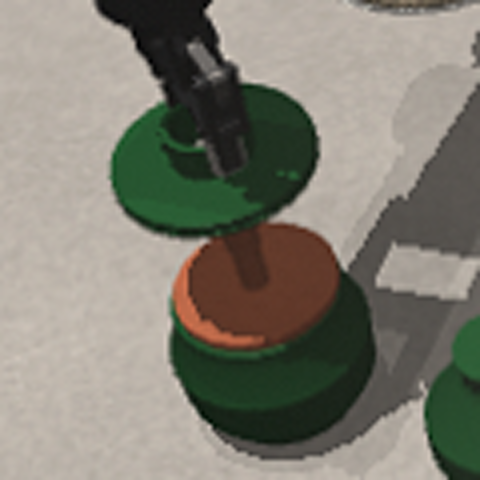

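The outer lid is held level, about 119 mm above its seat and clear of the knob. The inner lid sits flat in the crock. Handing in.

```bash
python3 -c "
from bench import ctrl
print(ctrl.finish_job())"
```

```text
the job is handed in; nothing more can be done
None
```

The job is done and handed in at about 22 s of the 64 s allowed; the hand-in gave no verdict.

**What I did:**
- I pinched the bar and pulled the drawer until it hit its stop, where the force rose to 30 N.
- I lifted both lids by the knob, and the 5.5 N reading matched the weight of the pair.
- I lowered the pair onto the crock. It stopped firmly at tool height 0.3366 m, against 0.3365 m expected for fully home, with the knob still gripped and about 11 N of press.
- I then released the knob, took the outer lid by its neck and lifted it alone, straight up by about 119 mm (about 3 N, its own weight).

**Last checks:**
- **Lids:** the inner lid sits level in the crock, about 0.100 m above the crock's base and about 2 mm off its axis. The outer lid is held level and clear of the knob. The network did not find the outer lid in the last picture, so I judged it from the picture and the tool pose.
- **Drawer:** the handle is at x ≈ 0.453 m, so the drawer is still out.
- **Crock, jar, mug and bowl:** all are within about 5 mm of where they started, which is within the networks' error.

**What disagreed:**
- The knob stood roughly 55 mm clear of the chest, not the 85 mm stated, so I used my measured position.
- Sideways forces reached about 15 N during the drawer pull and about 7 N when the pair seated. Neither had any visible effect.

I viewed 11 pictures, one over the budget of 10.

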